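# Relay the soldering hearth

### The arm

A 6-joint arm with a two-finger parallel gripper is mounted at the origin on the work surface. World frame = base frame: x ahead of the robot, y to its left, z up, the work surface at z = 0. Lengths are in m, angles in rad, forces in N, time in s.
With the tool pointing down it reaches from about 0.35 to 0.975 m from the base axis. Payload 4.9 kg.
Tool frame: the origin (TCP) lies at the very end of the fingers, on their centre line; the grasp point (between the pads) lies 19 mm behind it (pinch_z is the distance from the TCP to the grasp point, in m); z points along the fingers, y is the line along which they close (so a half turn about z gives the same grasp; the last joint's range is limited). The gripper opens to 85 mm and grips with 20 to 120 N. Pads are 22 mm wide; open, the fingers measure 114 mm over their backs; the gripper's body (76 mm by 85 mm) begins 54 mm behind the grasp point. The pads swing forward as they close: fully open they stand 13 mm farther back than shut.
Start: joints at [1.213, 0.053, 1.613, -0, 1.476, -0.119], TCP at [0.148, 0.607, 0.231] pointing down, gripper open.
Joint ranges: [-3.01, 3.01], [-1.01, 2.22], [0.06, 2.58], [-1.02, 4.17], [0.09, 2.62], [-3.14, 3.14]. Speed limits (rad/s): [2.57, 2.57, 3.14, 3.14, 3.14, 3.14].

### API

Orientations are given as a unit quaternion [w, x, y, z].
In Python, from plant import * gives the robot as it stands. The module is installed in compiled form; this text tells all that it offers.
- The arm moves only by the tool play_rows, never from a script. Its arguments are lists of equal length, an entry for each row: "linear": the shift along the world's x, y, z in m, a list of three; "turn": the turn about the world's z in degrees. A call has 1 to 8 rows; each row shifts and turns the commanded pose from where the row before left it; what a row does not reach is not made up. A row lasts 1/8 s, in which the tool goes at most 62.5 mm and 10.7 degrees, less where a joint would pass 70% of its speed; a pose out of reach is approached as far as the arm can. A call is refused whole if a number of a shift passes 0.0625 or a number of a turn 10.7, either way. A call with a gripper value outside its range is refused whole. "hand" is the finger opening in m, from 0 to 0.0854, set as the call begins (left out, the last holds). The fingers move at their own pace and stop on an object; the grip force is fixed at half the most. Time passes only in rows, so rows that do not move let the fingers close. It gives the time, the measured TCP pose, the force, the opening and the grip force at its end, in the units of the state.
- state(): the state, without advancing time (a new reading comes with each control period).
- grab_frame(name): name is "scene" or "top" or "wrist"; returns the picture (384x512x3 uint8, red, green, blue); there is no depth.
- camera_info(name): a dict with "camera_matrix" (3x3 intrinsics, pixels), "origin" and "attitude" of the camera in the world; the wrist camera has in their place "mount" (4x4, takes a point from camera to tool coordinates, whose origin is the TCP and whose axes are the flange's). Camera axes: x right, y down, z forward; pixel columns grow to the right and rows downward; lengths in m; the calibration is good to about 2 mm. A picture is of the moment at which its call begins: read the wrist's pose just before it. camera_info takes no time and is no camera call.
- job_done(): hands the job in; it is judged then, once.
Trained networks look in the newest picture that a camera, given by its name, has taken for a name from the list of things; names that differ only in an ending like _2 or _b are one class to them, and where a whole thing is asked for, a point or a joint stands for the part that bears it (a point fixed in the world has none). Each returns a list of dicts, best first, with "p" (0 to 1); they miss things now and then, are a little off and sometimes report something else, mostly with a low value. They report only what shows in the picture. A call takes as long as a camera call.
- trace(camera, thing): "region" (384x512 bool, what is visible of it) and "location" ([column, row] in pixels, amid what is visible of it).
The state is a dict: "time": time; "joint_pos": joint angles; "joint_vel": joint speeds; "joint_efforts": joint torques, N m; "tool_pos": TCP position; "tool_rot": TCP orientation; "contact_force": force on the tool from outside, world axes, zero at the start; "ft_torque": the same for the moment, N m; "gripper_width": opening from 0.0 (shut) to 1.0 (fully open); "grasp_force": force on a finger pad.
Only numpy, scipy, OpenCV 4.12 (cv2) and the standard library are available. Lean on these libraries where they do the work, as an engineer would, in place of code of your own. Each camera call takes 0.05 s, during which the arm holds its last target. There are 200 camera calls.

### The job

Finish relining the soldering hearth: fit the loose T-shaped and L-shaped fire tiles into the two gaps of their shape, turning each until it drops in, and make sure both lie fully home, flush with the tiles around them. Leave the straight spare tile and everything else on the bench where it is.

Things in the scene. Friction and masses are not known exactly. Their poses are not given: they have to be found in the camera images.
- hearth: soldering hearth, fixed: dark steel tray, 200 x 200 mm, lined with interlocking pale fire-clay tiles, two of them missing: the steel floor shows through a T- and an L-shaped gap. Origin at the centre of its underside, z up, x and y along its sides. Tray floor 10 mm, steel rim 29 mm, top of the lining 40 mm above the origin. Joints are open: a tile has 2 mm of play all round; edges have no lead-in
- gap_t (a point): point on the tray floor in the T-shaped gap; axes as the hearth's (the gap's stem points to the hearth's +x). When the T tile is home, its origin lies here and its axes are the hearth's. The gap is 34 x 98 mm (x by y) about this point, with a stem 34 mm wide that reaches 49 mm from it along +x
- gap_t_stem (a point): point on the tray floor, 32 mm from gap_t along the hearth's +x, in the middle of the gap's stem; point tile_t_stem comes to lie here
- gap_l (a point): point on the tray floor in the L-shaped gap; axes as the hearth's. When the L tile is home, its origin lies here and its axes are the hearth's. The gap is 34 x 98 mm (x by y) about this point, with a foot 34 mm wide at its +y end (y 15 to 49 mm) that reaches 49 mm from it along -x
- gap_l_foot (a point): point on the tray floor, 32 mm along the hearth's -x and 32 mm along its +y from gap_l, in the middle of the gap's foot; point tile_l_foot comes to lie here
- tile_t: loose T-shaped pale fire-clay tile, 30 mm thick, right way up, about 0.2 kg. Origin on its underside at the centre of the bar; z up. Bar: 30 mm in x (-15 to 15) by 94 mm in y (-47 to 47). Stem: 30 mm wide in y (-15 to 15), reaching to x = +47 mm; 62 mm from the back of the bar to the end of the stem. Centre of mass at x = +8 mm
- tile_t_stem (a point): point on the underside of tile_t in the middle of its stem, 32 mm along its +x from its origin
- tile_l: loose L-shaped pale fire-clay tile, 30 mm thick, right way up, about 0.2 kg. Origin on its underside at the centre of the bar; z up. Bar: 30 mm in x (-15 to 15) by 94 mm in y (-47 to 47). Foot: at the +y end (y 17 to 47), reaching to x = -47 mm. Centre of mass at x = -8, y = +8 mm
- tile_l_foot (a point): point on the underside of tile_l in the middle of its foot, 32 mm along its -x and 32 mm along its +y from its origin
- spare_tile: straight spare fire tile, 94 x 30 x 30 mm thick, its length along its y; fits neither gap. Origin at the centre of its underside; stays where it is on the bench (bystander)
- stone_ring: finger ring with a square stone, lying on its side, about 30 mm long and 13 mm high. Origin at the centre of its underside; stays where it is on the bench (bystander)
- flux_bottle: round glass bottle with a tall teal cap, 60 mm wide, 112 mm high. Origin at the centre of its underside; stays where it is on the bench (bystander)
- handpiece: flex-shaft handpiece lying along its own x, 22 mm thick, 154 mm long. Origin under its middle; stays where it is on the bench (bystander)
- tweezers: soldering tweezers lying flat along their own x, 165 mm long, 8 mm thick. Origin under their middle; stays where it is on the bench (bystander)
- third_hand: third hand: 64 mm round iron base, post and clamped tweezers 180 mm across, 125 mm high. Origin at the centre of the underside of its base; stays where it is on the bench (bystander)

How it is judged:
At the end, for the whole second after the job is handed in: Both tiles lie at rest in the gaps of their own shape: origin within 5 mm of the gap's point in plan, stem or foot point within 7 mm of its own, underside less than 2 mm above the tray floor (so flush with the lining) and level within 2 degrees (horizontal distance between tile_t and gap_t below 0.005 m and horizontal distance between tile_t_stem and gap_t_stem below 0.007 m and z of tile_t in the frame of gap_t below 0.002 m and angle between each of tile_t, tile_l's own z axis and vertical below 0.035 rad and linear speed of each of tile_t, tile_l below 0.01 m/s and horizontal distance between tile_l and gap_l below 0.005 m and horizontal distance between tile_l_foot and gap_l_foot below 0.007 m and z of tile_l in the frame of gap_l below 0.002 m); the robot touches nothing.
It fails at once if the spare tile is moved by more than 30 mm (distance of spare_tile from where it was at the start of the episode above 0.03 m).
It fails at once if another thing on the bench (ring, bottle, handpiece, tweezers, third hand) is moved by more than 30 mm (distance of any of stone_ring, flux_bottle, handpiece, tweezers, third_hand from where it was at the start of the episode above 0.03 m).
It also fails if it takes over 69 s, if anything falls off the work surface, if the arm or the gripper's body presses on something with over 40 N, if the wrist force passes 120 N, or if a joint passes its speed limit or range.

## Working session

There is one attempt and no reset: what is moved stays moved. The work goes in short steps, Python scripts to look and compute and a tool call to move; the robot and the scene stay as the last step left them, time stands still between calls to the robot, and variables do not carry over. Pictures are saved under pics/ and viewed, at most 10 in all, crops included, and the job is handed in when it is done.

Besides the shell and the picture viewer there is one more tool, called after "Emit:" as name(argument=value, ...) on one line, values as JSON. play_rows: Moves the arm, as the interface text tells. Its arguments: {"type":"object","properties":{"linear":{"type":"array","items":{"type":"array","items":{"type":"number"}}},"turn":{"type":"array","items":{"type":"number"}},"hand":{"type":"number"}},"required":["linear","turn"]}

```bash
mkdir -p pics; cat > h.py <<'E'
from plant import *
import numpy as np, cv2
from scipy.spatial.transform import Rotation as R
def q2R(q): 
    q=np.array(q,float)
    return q if q.shape==(3,3) else R.from_quat([q[1],q[2],q[3],q[0]]).as_matrix()
def save(n,im): cv2.imwrite('pics/'+n+'.png',im[:,:,::-1])
def cam(name,s=None):
    i=camera_info(name); K=np.array(i['camera_matrix'])
    if name=='wrist':
        M=np.array(i['mount']); Rt=q2R(s['tool_rot']); return K,Rt@M[:3,:3],Rt@M[:3,3]+np.array(s['tool_pos'])
    return K,q2R(i['attitude']),np.array(i['origin'])
def toplane(c,px,z):
    K,A,o=c; px=np.atleast_2d(np.array(px,float))
    d=(A@np.linalg.inv(K)@np.c_[px,np.ones(len(px))].T).T
    return (o+d*((z-o[2])/d[:,2])[:,None])[:,:2]
E
python3 - <<'E'
from h import *
print(state()); 
for n in ('top','scene','wrist'): print(n,camera_info(n))
im=grab_frame('top'); save('top0',im)
c=cam('top')
for t in ['tile_t','tile_l','spare_tile','hearth','gap_t','gap_l','flux_bottle','third_hand','handpiece','tweezers','stone_ring']:
    for r in trace('top',t)[:2]: print(t,round(r['p'],2),np.round(r['location']),r['region'].sum(),toplane(c,r['location'],.03).round(3))
E
```

```text
{'time': 0.0, 'joint_pos': array([ 1.21304519e+00,  5.33674825e-02,  1.61432575e+00, -1.17097598e-05,
        1.47599617e+00, -1.19008260e-01]), 'joint_vel': array([ 0.00097265, -0.00173073,  0.00090061,  0.00043669, -0.00012603,
        0.00111672]), 'joint_efforts': array([ 1.94040949e-03, -3.93687880e+01, -3.70173740e+01, -2.73118241e-05,
        7.12691181e-03,  9.33300242e-06]), 'tool_pos': array([0.1475843 , 0.60667052, 0.23003747]), 'tool_rot': array([-2.41887554e-04,  1.19087518e-01,  9.92883208e-01, -1.02010336e-03]), 'contact_force': array([0.13062057, 0.49743884, 0.11587983]), 'ft_torque': array([ 0.03978966,  0.00402864, -0.00586848]), 'grasp_force': 0.0, 'gripper_width': 0.9999823621856105}
top {'camera_matrix': array([[493.89619257,   0.        , 253.05552654],
       [  0.        , 493.89619257, 193.51680797],
       [  0.        ,   0.        ,   1.        ]]), 'origin': array([0.37751284, 0.03188787, 1.39897754]), 'attitude': array([-0.05571986,  0.70787154, -0.70129323,  0.06325338])}
scene {'camera_matrix': array([[419.72821052,   0.        , 254.13982908],
       
[... 713 characters left out ...]
 0.00000000e+00,
         1.00000000e+00]])}
tile_t 0.96 [141. 238.] 556 [[0.482 0.326]]
tile_t 0.81 [369. 269.] 512 [[ 0.403 -0.302]]
tile_l 0.96 [141. 238.] 556 [[0.482 0.326]]
tile_l 0.81 [369. 269.] 512 [[ 0.403 -0.302]]
spare_tile 0.87 [359. 196.] 415 [[ 0.607 -0.28 ]]
hearth 0.94 [263. 200.] 5074 [[ 0.594 -0.01 ]]
gap_t 0.72 [263. 200.] 5007 [[ 0.591 -0.009]]
gap_l 0.72 [263. 200.] 5007 [[ 0.591 -0.009]]
flux_bottle 0.95 [124. 157.] 386 [[0.711 0.385]]
third_hand 0.72 [178. 137.] 649 [[0.772 0.234]]
handpiece 0.69 [300. 138.] 326 [[ 0.774 -0.114]]
tweezers 0.52 [251. 282.] 67 [[0.365 0.023]]
tweezers 0.37 [122. 160.] 423 [[0.704 0.392]]
stone_ring 0.2 [262. 200.] 5028 [[ 0.593 -0.008]]
```

View pics/top0.png

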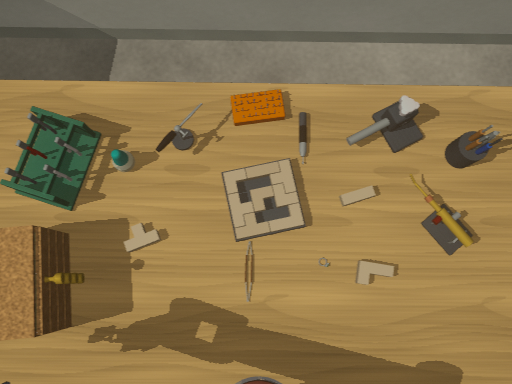

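The view shows the T tile at (141,238), the L at (373,270), the spare at (359,196), and the hearth at (263,200) with a T gap at upper left and an L gap at lower right. A brown block at left needs a height check.

```bash
python3 - <<'E'
from h import *
im=grab_frame('scene'); save('scene0',im)
im=cv2.imread('pics/top0.png')[140:290,100:400]
cv2.imwrite('pics/c0.png',cv2.resize(im,(800,400),interpolation=cv2.INTER_CUBIC))
E
```

```text
(no output)
```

View pics/scene0.png

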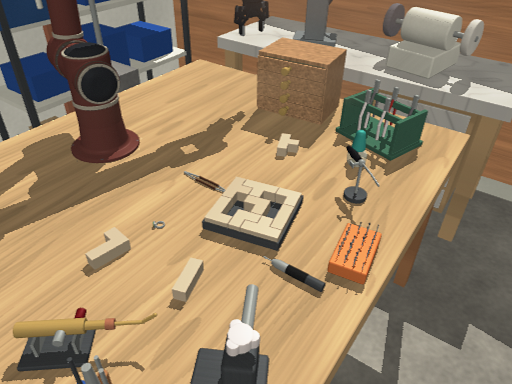

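View pics/c0.png

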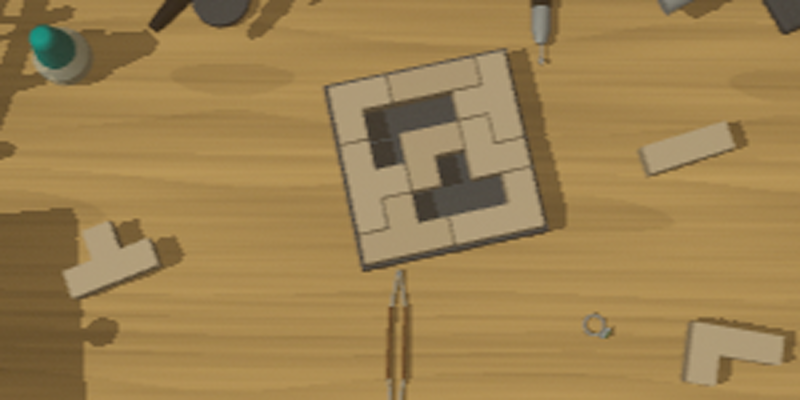

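The brown cabinet stands beside the start pose, so I go −y first and then toward the T tile.

Emit:
play_rows(linear=[[0,-0.06,0.005],[0,-0.06,0.005],[0,-0.06,0.005],[0,-0.06,0.005],[0.055,-0.006,0],[0.055,-0.006,0],[0.055,-0.006,0],[0.055,-0.006,0]], turn=[4,4,4,4,4,4,4,4])

```text
time: 1.65
tool_pos: [0.3697, 0.3427, 0.2518]
tool_rot: [0.001, -0.16, 0.987, 0.0]
contact_force: [-0.4, 0.8, 0.1]
gripper_width: 1.001
grasp_force: 0.0
```

Emit:
play_rows(linear=[[0.055,-0.006,0],[0.055,-0.006,0],[0,0,0],[0,0,0]], turn=[0,0,0,0])

```text
time: 2.15
tool_pos: [0.4776, 0.3312, 0.2511]
tool_rot: [-0.0, -0.159, 0.987, 0.0]
contact_force: [-0.1, 0.3, -0.0]
gripper_width: 0.999
grasp_force: 0.0
```

```bash
python3 - <<'E'
from h import *
s=state(); im=grab_frame('wrist'); save('w0',im); np.savez('w0.npz',im=im,p=s['tool_pos'],q=s['tool_rot'])
print(s['time'],s['tool_pos'],s['tool_rot'],s['joint_vel'].max())
for r in trace('wrist','tile_t'): print(r['p'],r['location'],r['region'].sum()); 
m=trace('wrist','tile_t'); np.save('w0m.npy',m[0]['region'])
E
```

```text
2.15 [0.47761935 0.33117182 0.2510637 ] [-4.41910480e-04 -1.59001528e-01  9.87278238e-01  2.17471872e-06] 0.019935074324654665
0.57 [254.5, 163.3] 2879
```

View pics/w0.png

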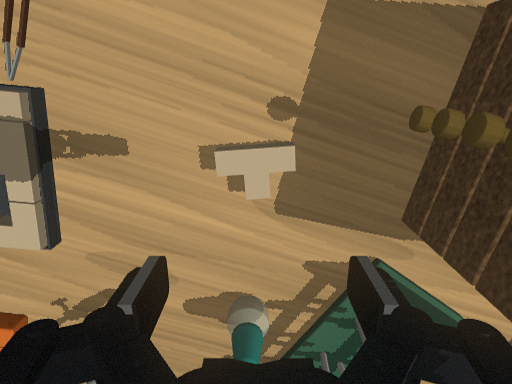

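The wrist picture shows the T tile at (255,163), almost aligned with the fingers and with its stem toward the grip. The hearth edge is at left (25,165).

```bash
cat >> h.py <<'E'
from scipy.optimize import minimize
T=np.array([[-15,-47],[15,-47],[15,-15],[47,-15],[47,15],[15,15],[15,47],[-15,47]])/1000.
L=np.array([[-15,-47],[15,-47],[15,47],[-47,47],[-47,17],[-15,17]])/1000.
def proj(c,P):
    K,A,o=c; q=(K@(A.T@(P-o).T)).T; return q[:,:2]/q[:,2:]
S=8
def world(poly,x,y,a):
    return poly@np.array([[np.cos(a),np.sin(a)],[-np.sin(a),np.cos(a)]])+[x,y]
def render(c,poly,v,z0,z1,shape=(384,512)):
    w=world(poly,*v); b=proj(c,np.c_[w,np.full(len(w),z0)]); t=proj(c,np.c_[w,np.full(len(w),z1)])
    m=np.zeros(shape,np.uint8); fx=lambda p:np.round(p*2**S).astype(np.int32)
    n=len(w); polys=[fx(t)]+[fx(np.array([b[i],b[(i+1)%n],t[(i+1)%n],t[i]])) for i in range(n)]
    M=cv2.resize(m,None,fx=4,fy=4)
    for p in polys: cv2.fillPoly(M,[((p*4+(3<<(S-1))))],255,shift=S)
    return cv2.resize(M,(shape[1],shape[0]),interpolation=cv2.INTER_AREA)/255.
def fit(c,poly,mask,v0,z0=0.,z1=.03):
    mask=mask.astype(float)
    f=lambda u:1-np.minimum(r:=render(c,poly,[u[0]/1e3,u[1]/1e3,u[2]/1e2],z0,z1),mask).sum()/np.maximum(r,mask).sum()
    u=np.array([v0[0]*1e3,v0[1]*1e3,v0[2]*1e2])
    for st in (10,3,1):
        sim=np.vstack([u]+[u+st*e for e in np.eye(3)*[1,1,2]]); r=minimize(f,u,method='Nelder-Mead',options=dict(initial_simplex=sim,xatol=.03,fatol=1e-5)); u=r.x
    return [u[0]/1e3,u[1]/1e3,u[2]/1e2],1-r.fun
def load(n):
    d=np.load(n+'.npz'); return d['im'],dict(tool_pos=d['p'],tool_rot=d['q'])
def shot(n):
    s=state(); im=grab_frame('wrist'); np.savez(n+'.npz',im=im,p=s['tool_pos'],q=s['tool_rot']); save(n,im); return im,s
def tilemask(im,region):
    near=cv2.dilate(region.astype(np.uint8),np.ones((9,9)))>0
    hsv=cv2.cvtColor(im,cv2.COLOR_RGB2HSV); a=hsv[...,1]
    t,_=cv2.threshold(a[near],0,255,cv2.THRESH_OTSU)
    m=((a<=t)&near).astype(np.uint8); n,l,st,_=cv2.connectedComponentsWithStats(m)
    return l==1+np.argmax(st[1:,4])
def toolyaw(s): # angle of closing axis (tool y)
    y=q2R(s['tool_rot'])[:,1]; return np.arctan2(y[1],y[0])
E
python3 - <<'E'
from h import *
im,s=load('w0'); c=cam('wrist',s); reg=np.load('w0m.npy'); m=tilemask(im,reg)
print(reg.sum(),m.sum(),toplane(c,[255,163],.03))
p=toplane(c,[255,155],.03)[0]
for mm in (reg,m): print(fit(c,T,mm,[p[0],p[1],.3]))
print(np.degrees(toolyaw(s)))
c=cam('top'); 
E
```

```text
2879 2974 [[0.47938891 0.3289778 ]]
([np.float64(0.4773380368047667), np.float64(0.32817431725570567), np.float64(0.3920363287210688)], np.float64(0.9493284247611159))
([np.float64(0.4771147915840146), np.float64(0.3281939929833547), np.float64(0.3885163717861424)], np.float64(0.9743345355184181))
108.29789033291436
```

Emit:
play_rows(linear=[[0.0115,-0.0445,0],[0.0115,-0.0445,0],[0.0115,-0.0445,0],[0.0115,-0.0445,0],[0.0115,-0.0445,0],[0.0115,-0.0445,0],[0.0115,-0.0445,0],[0.0115,-0.0445,0]], turn=[-1,-1,-1,-1,-1,-1,-1,-1])

```text
time: 3.3
tool_pos: [0.5696, -0.0253, 0.252]
tool_rot: [0.001, -0.09, 0.996, -0.0]
contact_force: [0.3, 0.4, -0.1]
gripper_width: 1.0
grasp_force: 0.0
```

Emit:
play_rows(linear=[[0,0,0],[0,0,0]], turn=[0,0])

```text
time: 3.55
tool_pos: [0.5694, -0.0238, 0.2516]
tool_rot: [0.0, -0.09, 0.996, 0.0]
contact_force: [-0.7, 0.1, 0.2]
gripper_width: 1.0
grasp_force: 0.0
```

```bash
python3 - <<'E'
from h import *
im,s=shot('w1'); print(s['tool_pos'],np.degrees(toolyaw(s)),abs(s['joint_vel']).max())
for r in trace('wrist','hearth')[:2]: print(r['p'],r['location'],r['region'].sum())
cv2.imwrite('pics/w1c.png',cv2.resize(im[20:270,130:430,::-1],(720,600),interpolation=cv2.INTER_CUBIC))
E
```

```text
[ 0.56940744 -0.02384197  0.25157895] 100.36436242837023 0.016622743934381658
0.57 [268.4, 174.8] 26673
```

View pics/w1c.png

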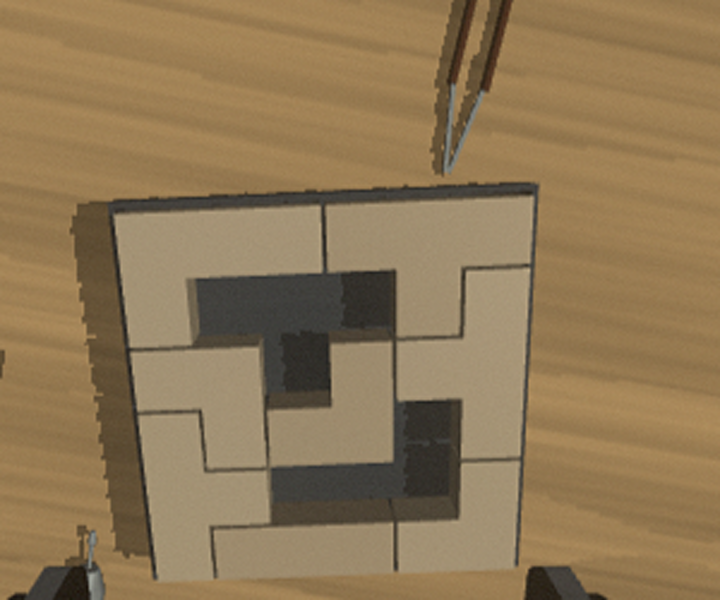

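The crop shows the T gap around (290,330) and the L gap around (380,470); the openings stand out dark against the bright lining. I fit their outlines at z = 40 mm.

```bash
cat >> h.py <<'E'
GT=np.array([[-17,-49],[17,-49],[17,-17],[49,-17],[49,17],[17,17],[17,49],[-17,49]])/1000.
GL=np.array([[-17,-49],[17,-49],[17,49],[-49,49],[-49,15],[-17,15]])/1000.
E
python3 - <<'E'
from h import *
im,s=load('w1'); c=cam('wrist',s)
g=cv2.cvtColor(im,cv2.COLOR_RGB2GRAY)
top=np.median(g[60:200,185:345]); print(top)
for name,poly,pt in (('t',GT,(130+290/2.4,20+305/2.4)),('l',GL,(130+380/2.4,20+483/2.4))):
  p=toplane(c,pt,.04)[0]
  for th in (.7,.75,.8,.85):
    m=(g<th*top).astype(np.uint8); m=cv2.morphologyEx(m,cv2.MORPH_OPEN,np.ones((3,3)))
    n,l=cv2.connectedComponents(m,connectivity=4); m=l==l[int(pt[1]),int(pt[0])]
    v,q=fit(c,poly,m,[p[0],p[1],.18],.04,.04); print(name,th,m.sum(),np.round(v,4),round(q,3),'deg',round(np.degrees(v[2]),2))
E
```

```text
135.0
t 0.7 3190 [ 0.5531 -0.0325  0.2217] 0.936 deg 12.7
t 0.75 3253 [ 0.5533 -0.0329  0.2134] 0.952 deg 12.23
t 0.8 3331 [ 0.5535 -0.0332  0.2251] 0.971 deg 12.9
t 0.85 3370 [ 0.5535 -0.0333  0.2223] 0.973 deg 12.74
l 0.7 2656 [0.6397 0.0187 0.2216] 0.954 deg 12.7
l 0.75 2689 [0.64   0.0191 0.2219] 0.962 deg 12.71
l 0.8 2724 [0.6398 0.019  0.2258] 0.971 deg 12.94
l 0.85 2758 [0.6398 0.019  0.2251] 0.975 deg 12.9
```

Emit:
play_rows(linear=[[-0.021,-0.0345,0],[-0.021,-0.0345,0],[-0.021,-0.0345,0],[-0.021,-0.0345,0],[-0.021,-0.0345,0],[-0.021,-0.0345,0],[-0.021,-0.0345,0],[-0.021,-0.0345,0]], turn=[-2,-2,-2,-2,-2,-2,-2,-2])

```text
time: 4.65
tool_pos: [0.4016, -0.3006, 0.2515]
tool_rot: [0.0, 0.049, 0.999, -0.0]
contact_force: [0.3, -0.1, 0.1]
gripper_width: 0.999
grasp_force: 0.0
```

Emit:
play_rows(linear=[[0,0,0],[0,0,0]], turn=[0,0])

```text
time: 4.9
tool_pos: [0.4023, -0.2997, 0.2513]
tool_rot: [0.0, 0.049, 0.999, 0.0]
contact_force: [0.5, -0.1, -0.7]
gripper_width: 1.0
grasp_force: 0.0
```

```bash
python3 - <<'E'
from h import *
im,s=shot('w2'); c=cam('wrist',s); print(s['tool_pos'],np.degrees(toolyaw(s)),abs(s['joint_vel']).max())
for r in trace('wrist','tile_l')[:2]:
    p=toplane(c,r['location'],.03)[0]; print(r['p'],r['location'],r['region'].sum(),p)
    m=tilemask(im,r['region'])
    for a in (-.2,-.5): print(m.sum(),fit(c,L,m,[p[0],p[1],a]))
E
```

```text
[ 0.40229622 -0.29971996  0.25132672] 84.40042152676115 0.016646735248732437
0.61 [252.8, 157.8] 2991 [ 0.39676085 -0.30456592]
3018 ([np.float64(0.4061413290889065), np.float64(-0.32021758549889784), np.float64(-0.15439659604776448)], np.float64(0.9775887227423081))
3018 ([np.float64(0.4061390927715576), np.float64(-0.3201665560526015), np.float64(-0.15426250611961534)], np.float64(0.9775705873567606))
```

Emit:
play_rows(linear=[[0.0005,-0.003,-0.02],[0.0005,-0.003,-0.02],[0.0005,-0.003,-0.02],[0.0005,-0.003,-0.02],[0.0005,-0.003,-0.02],[0.0005,-0.003,-0.02],[0.0005,-0.003,-0.02],[0,-0.0015,-0.02]], turn=[-10.4,-10.4,-10.4,-10.4,-10.4,-10.4,-10.4,-10.4])

```text
time: 6.0
tool_pos: [0.4062, -0.3223, 0.0907]
tool_rot: [0.0, 0.702, 0.713, 0.0]
contact_force: [-1.0, -0.6, -0.7]
gripper_width: 1.001
grasp_force: 0.0
```

Emit:
play_rows(linear=[[0,0,-0.02],[0,0,0],[0,0,0]], turn=[-10.0,0,0])

```text
time: 6.38
tool_pos: [0.4061, -0.3231, 0.0721]
tool_rot: [0.001, 0.759, 0.652, 0.0]
contact_force: [0.6, -0.4, 0.6]
gripper_width: 0.997
grasp_force: 0.0
```

```bash
python3 - <<'E'
from h import *
for i in range(3):
  s=state(); print(s['tool_pos'],np.degrees(toolyaw(s)),s['joint_pos'][5], q2R(s['tool_rot'])[:2,2])
E
```

```text
[ 0.40609286 -0.32309559  0.07214073] -8.675393715799066 -0.6641492495222399 [ 0.00076727 -0.00077669]
[ 0.40609286 -0.32309559  0.07214073] -8.675393715799066 -0.6641492495222399 [ 0.00076727 -0.00077669]
[ 0.40609286 -0.32309559  0.07214073] -8.675393715799066 -0.6641492495222399 [ 0.00076727 -0.00077669]
```

Emit:
play_rows(linear=[[0,0,-0.02],[0,0,-0.02],[0,0,-0.015],[0,0,0]], turn=[0,0,0,0])

```text
time: 6.88
tool_pos: [0.405, -0.3227, 0.0157]
tool_rot: [-0.001, 0.759, 0.651, -0.0]
contact_force: [0.3, 0.2, 0.2]
gripper_width: 1.002
grasp_force: 0.0
```

Emit:
play_rows(hand=0.015, linear=[[0,0,0],[0,0,0],[0,0,0],[0,0,0],[0,0,0],[0,0,0]], turn=[0,0,0,0,0,0])

```text
time: 7.62
tool_pos: [0.406, -0.3239, 0.0173]
tool_rot: [0.001, 0.76, 0.65, 0.0]
contact_force: [0.1, -0.4, 5.8]
gripper_width: 0.336
grasp_force: 61.2
```

Emit:
play_rows(linear=[[0,0,0.03],[0,0,0.06],[0.0335,0.0485,0.01],[0.0335,0.0485,0],[0.0335,0.0485,0],[0.0335,0.0485,0],[0.0335,0.0485,0],[0.0335,0.0485,0]], turn=[0,0,3,3,3,3,3,3])

```text
time: 8.62
tool_pos: [0.6063, -0.0304, 0.1149]
tool_rot: [-0.001, 0.648, 0.762, -0.001]
contact_force: [-0.1, -0.6, -1.8]
gripper_width: 0.331
grasp_force: 60.4
```

Emit:
play_rows(linear=[[0.034,0.0483,0],[0,0,0],[0,0,0],[0,0,0]], turn=[3.6,0,0,0])

```text
time: 9.12
tool_pos: [0.6394, 0.015, 0.1156]
tool_rot: [-0.001, 0.625, 0.781, -0.001]
contact_force: [0.0, -0.2, -0.6]
gripper_width: 0.335
grasp_force: 60.5
```

```bash
python3 - <<'E'
from h import *
im,s=shot('w3'); print(s['tool_pos'],np.degrees(toolyaw(s)),s['grasp_force'],s['gripper_width'])
P=[]
for i in range(3): grab_frame('top'); P.append(state()['tool_pos'])
print(P)
E
```

```text
[0.63935533 0.01495216 0.11558489] 12.623006662668415 60.47983646392822 0.3345358860570144
[array([0.63967407, 0.01489129, 0.11607966]), array([0.63985861, 0.0149577 , 0.11628188]), array([0.63998109, 0.0151335 , 0.11638529])]
```

View pics/w3.png

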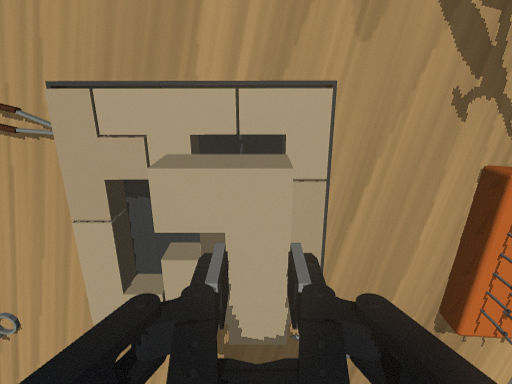

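The picture shows the L tile held straight: its +y end edge lies at about row 155–168, columns 150–293, over the gap (190–286, 135–153). I check its offset in the hand.

```bash
python3 - <<'E'
from h import *
im,s=load('w3'); g=cv2.cvtColor(im,cv2.COLOR_RGB2GRAY).astype(int)
print(g[145:180,255]); print(g[145:180,180]); print(g[200,140:160],g[190,285:300])
K,A,o=c=cam('wrist',s); z=s['tool_pos'][2]-.017+.03
print('pred rows',[ (d,proj(c,np.c_[world(L,*( (s['tool_pos'][:2]+R.from_euler('z',toolyaw(s)).as_matrix()[:2,1]*d)),toolyaw(s)),np.full(6,z)]).round(1)[[2,3,4]].tolist(),
 proj(c,np.c_[world(L,*( (s['tool_pos'][:2]+R.from_euler('z',toolyaw(s)).as_matrix()[:2,1]*d)),toolyaw(s)),np.full(6,z-.03)]).round(1)[[2,3]].tolist()) for d in (0,.003)])
# gap_l as predicted in this view
print(proj(c,np.c_[world(GL,.640,.019,np.radians(12.85)),np.full(6,.04)]).round(1)[[2,3,4]].tolist())
print('gap +y edge rows',g[125:160,215],g[125:160,270], 'right edge',g[145,275:295])
E
```

```text
[ 49  51  49  48  53  48  51  48  59  93 111 112 113 111 110 111 110 111
 109 110 110 110 114 130 149 146 146 147 146 146 144 148 148 145 147]
[145 148 147 148 148 148 147 149 144 124 109 111 113 113 110 110 113 111
 111 112 109 111 110 128 150 147 146 148 146 147 146 145 150 147 147]
[ 58  60  62  61  60  61  61  64  63  60  74 148 148 148 147 146 147 146
 148 144] [146 145 148 149 149 149 148 147 144 141 140 141 141 143 140]
pred rows [(0, [[293.7, 177.9], [147.3, 177.9], [154.8, 241.5]], [[287.5, 161.9], [166.8, 161.9]]), (0.003, [[293.9, 171.0], [146.5, 171.0], [154.1, 235.6]], [[287.7, 156.2], [166.2, 156.2]])]
[[285.1, 134.2], [188.6, 134.6], [192.2, 182.3]]
gap +y edge rows [148 149 149 145 150 145 145 148 142 105  45  52  49  46  52  50  48  49
  47  49  51  52  49  47  51  50  50  49  62  87 112 110 110 112 112] [150 148 147 147 149 149 148 149 144 104  46  49  50  49  49  48  49  51
  46  47  47  48  48  50  51  50  51  47  59  88 112 111 112 109 112] right edge [ 54  49  49  52  46  50  49  54  59  61  74 148 147 147 148 149 147 149
 146 149]
```

Emit:
play_rows(linear=[[0.001,0,-0.02],[0,0,-0.02],[0,0,-0.014],[0,0,0],[0,0,0]], turn=[0.2,0,0,0,0])

```text
time: 9.95
tool_pos: [0.6417, 0.0161, 0.0625]
tool_rot: [0.0, 0.623, 0.782, 0.0]
contact_force: [-0.6, -0.3, -2.0]
gripper_width: 0.333
grasp_force: 60.5
```

Emit:
play_rows(linear=[[0,0,-0.004],[0,0,-0.004],[0,0,0]], turn=[0,0,0])

```text
time: 10.32
tool_pos: [0.6411, 0.0161, 0.0539]
tool_rot: [-0.0, 0.623, 0.782, -0.0]
contact_force: [-0.3, 0.6, -2.1]
gripper_width: 0.332
grasp_force: 60.5
```

Emit:
play_rows(linear=[[0,0,-0.003],[0,0,-0.003],[0,0,-0.002],[0,0,0]], turn=[0,0,0,0])

```text
time: 10.82
tool_pos: [0.6411, 0.0161, 0.046]
tool_rot: [-0.0, 0.623, 0.782, -0.0]
contact_force: [0.3, 0.2, -1.3]
gripper_width: 0.331
grasp_force: 60.5
```

Emit:
play_rows(linear=[[0,0,-0.002],[0,0,0]], turn=[0,0])

```text
time: 11.08
tool_pos: [0.6412, 0.0161, 0.0441]
tool_rot: [-0.0, 0.623, 0.782, -0.0]
contact_force: [0.0, 0.4, -1.6]
gripper_width: 0.335
grasp_force: 60.5
```

Emit:
play_rows(hand=0.06, linear=[[0,0,0],[0,0,0],[0,0,0],[0,0,0],[0,0,0.05],[0,0,0.05]], turn=[0,0,0,0,0,0])

```text
time: 11.82
tool_pos: [0.6406, 0.0161, 0.1445]
tool_rot: [-0.001, 0.623, 0.782, -0.001]
contact_force: [0.6, 0.2, 0.1]
gripper_width: 0.703
grasp_force: 0.0
```

```bash
python3 - <<'E'
from h import *
grab_frame('top');im,s=shot('w4'); print(s['tool_pos'],s['time'],s['contact_force'])
E
```

```text
[0.64536003 0.01576772 0.15431175] 11.875 [2.90879929 0.48362261 5.45081941]
```

View pics/w4.png

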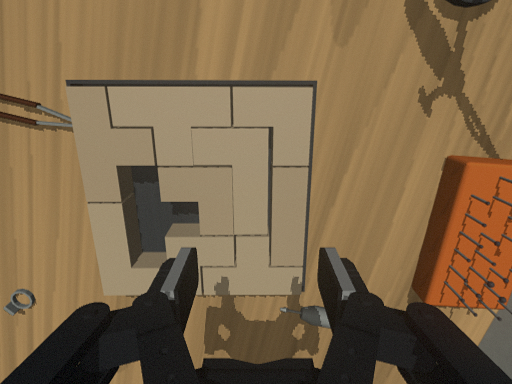

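The picture shows the L tile seated level in its gap, with a dark joint at right (270,180) and no raised edges. Next is the T.

Emit:
play_rows(hand=0.0854, linear=[[0,0,0.03],[-0.01,0.03,0.03],[-0.018,0.044,0],[-0.018,0.044,0],[-0.018,0.044,0],[-0.018,0.044,0],[-0.018,0.044,0],[-0.018,0.044,-0.02]], turn=[10,10,10,10,10,10,10,10])

```text
time: 12.92
tool_pos: [0.5237, 0.3119, 0.1858]
tool_rot: [0.002, -0.028, 1.0, 0.001]
contact_force: [0.5, -0.3, -0.2]
gripper_width: 0.997
grasp_force: 0.0
```

Emit:
play_rows(linear=[[-0.015,0.031,-0.05],[0,0,-0.05],[0,0,0],[0,0,0]], turn=[10,9.5,0,0])

```text
time: 13.42
tool_pos: [0.5094, 0.3412, 0.086]
tool_rot: [0.001, -0.193, 0.981, 0.0]
contact_force: [0.5, 0.2, 1.1]
gripper_width: 1.003
grasp_force: 0.0
```

```bash
python3 - <<'E'
from h import *
s=state(); print(s['tool_pos'],np.degrees(toolyaw(s)),s['time'])
im,s=shot('w5'); c=cam('wrist',s)
for r in trace('wrist','tile_t')[:2]:
    m=tilemask(im,r['region']); print(r['p'],r['location'],m.sum(),fit(c,T,m,[.477,.328,.39]))
print(np.array(state()['tool_pos']))
E
```

```text
[0.50943801 0.34120547 0.08596797] 112.25389241134884 13.425
0.95 [256.5, 171.7] 9496 ([np.float64(0.4774037461371073), np.float64(0.3282113103972827), np.float64(0.390359225004035)], np.float64(0.9797995786569161))
[0.51054727 0.34159196 0.08764282]
```

Emit:
play_rows(linear=[[-0.002,-0.001,-0.025],[0,0,-0.025],[0,0,-0.019],[0,0,0],[0,0,0]], turn=[0,0,0,0,0])

```text
time: 14.15
tool_pos: [0.5074, 0.3404, 0.0167]
tool_rot: [0.001, -0.194, 0.981, 0.0]
contact_force: [0.1, 0.7, 0.5]
gripper_width: 1.001
grasp_force: 0.0
```

Emit:
play_rows(hand=0.015, linear=[[0,0,0],[0,0,0],[0,0,0],[0,0,0],[0,0,0],[0,0,0]], turn=[0,0,0,0,0,0])

```text
time: 14.9
tool_pos: [0.5069, 0.3403, 0.016]
tool_rot: [0.001, -0.194, 0.981, 0.0]
contact_force: [0.9, -0.2, 3.7]
gripper_width: 0.334
grasp_force: 61.2
```

Emit:
play_rows(linear=[[0,0,0.03],[0,0,0.06],[0.01,-0.046,0.01],[0.01,-0.046,0],[0.01,-0.046,0],[0.01,-0.046,0],[0.01,-0.046,0],[0.01,-0.046,0]], turn=[0,0,-1.2,-1.2,-1.2,-1.2,-1.2,-1.2])

```text
time: 15.9
tool_pos: [0.5652, 0.0627, 0.1137]
tool_rot: [-0.001, -0.132, 0.991, 0.0]
contact_force: [0.9, 0.2, -2.9]
gripper_width: 0.332
grasp_force: 60.6
```

Emit:
play_rows(linear=[[0.01,-0.046,0],[0.008,-0.044,0],[0,0,0],[0,0,0],[0,0,0]], turn=[-1.2,-1.0,0,0,0])

```text
time: 16.52
tool_pos: [0.5837, -0.0249, 0.1146]
tool_rot: [-0.001, -0.114, 0.993, 0.0]
contact_force: [0.5, -0.9, -2.1]
gripper_width: 0.334
grasp_force: 60.6
```

```bash
python3 - <<'E'
from h import *
P=[]
for i in range(3): P.append(state()['tool_pos']); grab_frame('top')
print(np.round(P,4))
im,s=shot('w6'); a=toolyaw(s)-np.pi/2; print(s['tool_pos'],np.degrees(a),s['time'],s['grasp_force'])
c=cam('wrist',s); g=cv2.cvtColor(im,cv2.COLOR_RGB2GRAY).astype(int)
ux=np.array([np.cos(a),np.sin(a)]);z=s['tool_pos'][2]-.0165
for d in (.030,.034):
    w=world(T,*(s['tool_pos'][:2]-ux*d),a)
    print(d,'top',proj(c,np.c_[w,np.full(8,z+.03)]).round(1)[[0,7]].tolist(),'bot',proj(c,np.c_[w,np.full(8,z)]).round(1)[[0,7]].tolist())
print('gap',proj(c,np.c_[world(GT,.5534,-.033,np.radians(12.85)),np.full(8,.04)]).round(1)[[0,1,6,7]].tolist())
E
```

```text
[[ 0.5837 -0.0249  0.1146]
 [ 0.5839 -0.0248  0.1148]
 [ 0.584  -0.0249  0.115 ]]
[ 0.58408847 -0.02499603  0.11513075] 13.100225062068981 16.675 60.6159245967865
0.03 top [[145.6, 182.5], [367.7, 182.3]] bot [[165.3, 165.8], [348.3, 165.6]]
0.034 top [[144.5, 173.3], [368.7, 173.1]] bot [[164.5, 158.1], [349.1, 158.0]]
gap [[184.4, 140.1], [187.8, 187.4], [323.8, 187.8], [327.3, 140.6]]
```

View pics/w6.png

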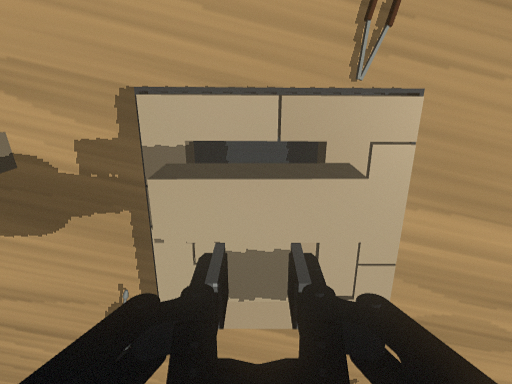

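The T is held level over its gap: near-side top edge at row ~179 (columns 148–368), bottom edge at ~164, and gap back edge at row ~141 (185–327).

```bash
python3 - <<'E'
from h import *
im,s=load('w6'); g=cv2.cvtColor(im,cv2.COLOR_RGB2GRAY).astype(int)
for x in (200,300): print(x,g[135:185,x])
print('bar ends row 190',g[190,138:160],g[190,358:380]); print('bot ends row166',g[166,155:175],g[166,340:360]); print('gap ends 150',g[150,178:195],g[150,318:335])
E
```

```text
200 [151 154 153 154 158 138  42  52  53  52  51  53  50  48  49  48  50  52
  45  51  48  47  48  52  49  50  50  50  59  75  73  69  73  73  76  71
  74  75  73  70  70  72  72  86 128 156 153 152 154 152]
300 [147 151 150 151 151 138  82  49  51  50  50  50  50  51  50  49  52  52
  53  51  54  49  46  47  50  50  45  50  67  73  74  71  70  73  74  74
  75  76  75  72  71  73  72  87 129 156 157 154 155 153]
bar ends row 190 [ 87  89  88  87  89  89  90  67  51  90 134 153 152 150 151 152 151 150
 152 154 152 151] [158 154 156 157 159 157 158 156 157 158 158 156 159 156 161 159 156 158
 159 159 160 159]
bot ends row166 [95 94 92 98 95 95 95 84 77 72 71 74 72 73 72 73 72 72 73 72] [ 74  78  76  75  77  76  77  76  75  79  78  76  75 113 143 155 155 151
 152 152]
gap ends 150 [97 94 96 96 99 95 96 81 61 58 59 63 64 63 59 65 52] [ 60  63  60  60  63  57  57  55 135 150 150 151 149 147 150 150 149]
```

Emit:
play_rows(linear=[[0,-0.001,-0.02],[0,0,-0.02],[0,0,-0.013],[0,0,0],[0,0,-0.004],[0,0,-0.004],[0,0,0]], turn=[-0.2,0,0,0,0,0,0])

```text
time: 17.6
tool_pos: [0.5843, -0.027, 0.0543]
tool_rot: [0.0, -0.112, 0.994, -0.0]
contact_force: [-0.6, 0.7, -2.4]
gripper_width: 0.335
grasp_force: 60.6
```

Emit:
play_rows(linear=[[0,0,-0.003],[0,0,-0.003],[0,0,-0.002],[0,0,-0.002],[0,0,0]], turn=[0,0,0,0,0])

```text
time: 18.23
tool_pos: [0.5841, -0.0269, 0.044]
tool_rot: [-0.0, -0.112, 0.994, 0.0]
contact_force: [0.3, 0.5, -2.5]
gripper_width: 0.335
grasp_force: 60.6
```

Emit:
play_rows(hand=0.06, linear=[[0,0,0],[0,0,0],[0,0,0],[0,0,0],[0,0,0.05],[0,0,0.05],[0.015,0.01,0.05],[0,0,0]], turn=[0,0,0,0,0,0,0,0])

```text
time: 19.23
tool_pos: [0.6031, -0.017, 0.201]
tool_rot: [0.006, -0.112, 0.994, -0.001]
contact_force: [-0.1, -0.5, -0.1]
gripper_width: 0.706
grasp_force: 0.0
```

```bash
python3 - <<'E'
from h import *
grab_frame('top');grab_frame('top');im,s=shot('w7'); print(s['tool_pos'],s['time'])
c=cam('wrist',s)
cv2.imwrite('pics/w7c.png',cv2.resize(im[40:290,110:410,::-1],(720,600),interpolation=cv2.INTER_CUBIC))
E
```

```text
[ 0.59951051 -0.01690719  0.19474899] 19.325
```

View pics/w7c.png

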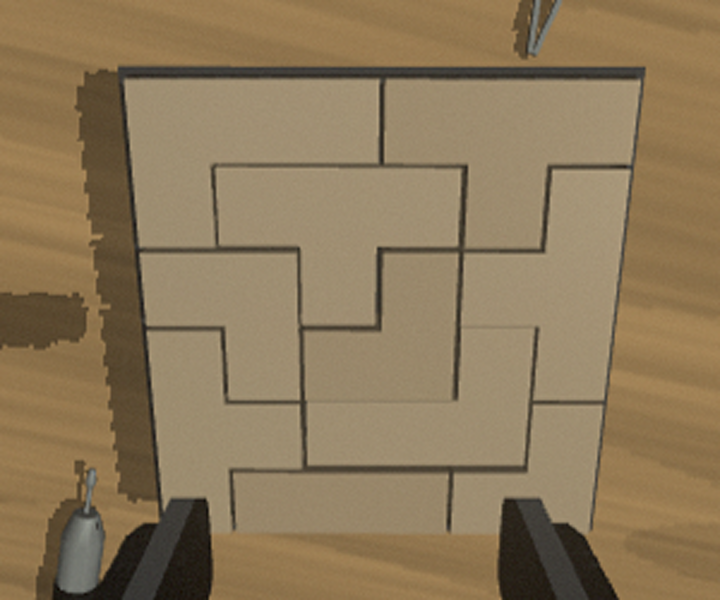

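Both tiles look flush: T at (340,230), L at (430,400) in the crop. I'll confirm with a light press of the closed fingers on each.

Emit:
play_rows(hand=0.0, linear=[[-0.019,-0.007,-0.02],[-0.019,-0.007,-0.03],[0,0,-0.03],[0,0,-0.03],[0,0,-0.03],[0,0,-0.01],[0,0,-0.003],[0,0,0]], turn=[0,0,0,0,0,0,0,0])

```text
time: 20.38
tool_pos: [0.5613, -0.031, 0.0413]
tool_rot: [-0.0, -0.112, 0.994, -0.0]
contact_force: [-0.3, 0.2, 0.1]
gripper_width: 0.001
grasp_force: 0.0
```

Emit:
play_rows(linear=[[0,0,-0.001],[0,0,-0.001],[0,0,0]], turn=[0,0,0])

```text
time: 20.75
tool_pos: [0.5618, -0.031, 0.0401]
tool_rot: [0.0, -0.112, 0.994, -0.0]
contact_force: [-1.2, 0.2, 3.0]
gripper_width: -0.001
grasp_force: 1.7
```

Emit:
play_rows(linear=[[0,0,-0.0005],[0,0,0],[0,0,0.03],[0.037,0.027,0],[0.037,0.027,0],[0,0,-0.025],[0,0,-0.003],[0,0,0]], turn=[0,0,0,0,0,0,0,0])

```text
time: 21.75
tool_pos: [0.6348, 0.023, 0.0405]
tool_rot: [-0.001, -0.112, 0.994, 0.0]
contact_force: [0.7, 0.1, 0.2]
gripper_width: -0.001
grasp_force: 0.0
```

Emit:
play_rows(linear=[[0,0,-0.001],[0,0,-0.001],[0,0,-0.0005],[0,0,0]], turn=[0,0,0,0])

```text
time: 22.25
tool_pos: [0.635, 0.0228, 0.0401]
tool_rot: [-0.001, -0.112, 0.994, -0.0]
contact_force: [-5.6, -0.3, 8.7]
gripper_width: 0.001
grasp_force: 4.6
```

Both tops are at 40 mm, so both tiles are home. Retreat, check positions, hand in.

Emit:
play_rows(linear=[[0,0,0.01],[0,0,0.05],[-0.01,0,0.06],[-0.02,-0.01,0.05],[0,0,0],[0,0,0]], turn=[0,0,0,0,0,0])

```text
time: 23.0
tool_pos: [0.605, 0.013, 0.2081]
tool_rot: [0.0, -0.111, 0.994, 0.0]
contact_force: [-0.2, -0.2, -1.6]
gripper_width: -0.0
grasp_force: 0.0
```

```bash
python3 - <<'E'
from h import *
im,s=shot('w8'); print(s['tool_pos'],s['time'],s['contact_force'])
c=cam('wrist',s); g=cv2.cvtColor(im,cv2.COLOR_RGB2GRAY)
a=np.radians(12.85)
o=cv2.resize(im,None,fx=3,fy=3,interpolation=cv2.INTER_CUBIC)
for p,v in ((GT,(.5534,-.033)),(GL,(.640,.019))):
    q=proj(c,np.c_[world(p,*v,a),np.full(len(p),.04)]); cv2.polylines(o,[np.int32(q*3+1)],True,(255,0,0),1)
q=q.mean(0)*3; x,y=int(q[0]),int(q[1])-60; save('w8c',o[max(0,y-300):y+300,max(0,x-400):x+400])
E
```

```text
[0.60504786 0.0129619  0.20809426] 23.0 [-0.18440236 -0.23966483 -1.63473255]
```

View pics/w8c.png

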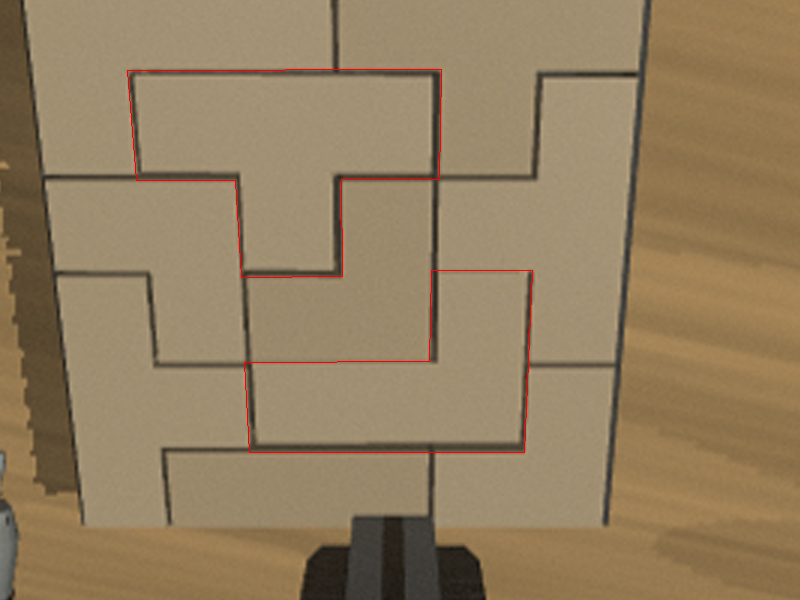

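The picture shows both tiles flush inside their gap outlines: T at (285,160), L at (400,380).

```bash
python3 -c "
from plant import *
print(job_done())"
```

```text
the job is handed in; nothing more can be done
None
```

Both tiles are seated in their gaps, with their tops at the 40 mm lining level in a light press test; the spare and other bench items were never touched, and I handed the job in at about 23 s (no verdict was returned).

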